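# Pin a two-part plaster casting mould shut with a ball-lock pin

### The arm

A 6-joint arm with a two-finger parallel gripper is mounted at the origin on the work surface. World frame = base frame: x ahead of the robot, y to its left, z up, the work surface at z = 0. Lengths are in m, angles in degrees, forces in N, time in s.
With the tool pointing down it reaches from about 0.4 to 0.825 m from the base axis. Payload 7 kg.
Tool frame: the origin (TCP) lies at the very end of the fingers, on their centre line; the grasp point (between the pads) lies tcp_to_grasp behind it (tcp_to_grasp is the distance from the TCP to the grasp point, in m); x points along the fingers, y is the direction in which the jaws open and shut, and the axes are right-handed (so a half turn about x gives the same grasp; the last joint's range is limited). The gripper opens to 88 mm and grips with 3 to 60 N. Pads are 19 mm wide; open, the fingers measure 130 mm over their backs; the gripper's body (78 mm by 193 mm) begins 47 mm behind the grasp point.
Start: joints at [-54.368, 20.546, 0.682, 0, -70.136, -16.507], TCP at [0.221, -0.638, 0.227] pointing down, gripper open.
Joint ranges: [-176.03, 176.03], [-82.01, 121.73], [-58.28, 71.71], [-173.87, 95.51], [-174.79, -0.11], [-173.66, 173.66]. Speed limits (degrees/s): [136.94, 136.94, 172.46, 180, 180, 180].

### API

Orientations are given as [roll, pitch, yaw] about the fixed x, y, z axes, in that order (R = Rz(yaw) Ry(pitch) Rx(roll)).
In Python, from plant import * gives the robot as it stands. The module is installed in compiled form; this text tells all that it offers.
- The arm moves only by the shell command python3 -m pendant 'ROWS'. ROWS is JSON, a list of rows, each an object with "claw": the finger opening in mm, from 0 to 87.6; "linear": the shift along the tool's x, y, z in mm, a list of three; "twist": the turn about the tool's x in rad. In form: [{"claw": claw, "linear": [tx, ty, tz], "twist": twist}, ...]. A call has exactly 10 rows; each row shifts and turns the commanded pose from where the row before left it, along the tool's axes as they then stand; what a row does not reach is not made up. A row lasts 1/12 s, in which the tool goes at most 41.7 mm and 7.16 degrees, less where a joint would pass 70% of its speed; a pose out of reach is approached as far as the arm can. A call with a gripper value outside its range is refused whole. The fingers move at their own pace and stop on an object; the grip force is fixed at half the most. Time passes only in rows, so rows that do not move let the fingers close, or fill a call up. It gives the time, the measured TCP pose, the force and the opening at its end, in the units of the state.
- get_obs(): the state, without advancing time (a new reading comes with each control period).
- snapshot(name): name is "side" or "top"; returns (picture, depth): 480x640x3 uint8, red, green, blue; 480x640 float32, m along the optical axis (not along the pixel's ray), 0 where there is no reading.
- camera_params(name): a dict with "fx", "fy", "cx", "cy" (pixels), "rvec" (rotation vector, rad) and "tvec" (3), from world to camera coordinates, as OpenCV has them. Camera axes: x right, y down, z forward; pixel columns grow to the right and rows downward; lengths in m; the calibration is good to about 2 mm. A picture is of the moment at which its call begins. camera_params takes no time and is no camera call.
- close_job(): hands the job in, once; it reports no verdict.
Trained networks look in the newest picture that a camera, given by its name, has taken for a name from the list of things; names that differ only in an ending like _2 or _b are one class to them, and where a whole thing is asked for, a point or a joint stands for the part that bears it (a point fixed in the world has none). Each returns a list of dicts, best first, with "confidence" (0 to 1); they miss things now and then, are a little off and sometimes report something else, mostly with a low value. They report only what shows in the picture. A call takes as long as a camera call. They do not tell look-alikes from the thing itself.
- boxes_of(camera, target): "xy" ([column, row] in pixels, amid what is visible of it).
The state is a dict: "clock": time; "joint_pos": joint angles; "qvel": joint speeds; "tau": joint torques, N m; "tool_pos": TCP position; "orientation": TCP orientation; "force": force on the tool from outside, world axes, zero at the start; "moment": the same for the moment, N m; "opening": finger opening in m.
Only numpy, scipy, OpenCV 4.12 (cv2) and the standard library are available. Lean on these libraries where they do the work, as an engineer would, in place of code of your own. Each camera call takes 0.05 s, during which the arm holds its last target. There are 200 camera calls.

### The job

Slide the moving half of the plaster mould gently up against the fixed half until they meet, then fetch the blue ball-lock pin and start it in the brass bush on the clamp. Press its red button to free the balls and, with the button held in, push the pin down through the lined-up holes until its blue head is firmly home on the bush (a push of 10 to 15 N; more than 25 N chips the plaster), then let go so that the button springs out and the balls lock. Leave the vases and the slip jug as they stand.

Things in the scene. Friction and masses are not known exactly. Their poses are not given: they have to be found in the camera images.
- frame: Green clamp frame fixed to the table, base 210 x 150 x 10 mm. Origin on the table under the seam face of the fixed white plaster half; x is the closing direction: fixed half (55 along x, 120 along y, top 128 mm high) fills x = 0 to 55 mm. At its -y side, 115 mm from the centre line, 55 mm clear of the plaster, is the steel clevis (hole).
- hole (a point): Hole centre at the top of the clevis's upper lug, frame's axes, z up, 60 mm above the table. Lugs at heights 50-60 and 30-38 mm, vertical 13 mm holes, free space below; they reach 20 mm from the hole to -x, 22 to each side. On top a square brass bush, 30 x 30 mm, same hole, set anywhere from 2 to 9 mm proud (not measured, rigid).
- carriage (a joint): How far the moving mould half is open, m: 0 when the plaster halves touch (rigid stop) and the 13 mm hole in its 10 mm thick aluminium tongue, which slides between the lugs, lines up with theirs; up to 0.07. It slides along the frame's x, +x closes; about 3 N of friction, stays where left.
- pad (a point): Centre of the outer face of the upright black rubber push pad (50 wide, 45 high, red centre) on the back of the moving half, 92.5 mm above the table, 67 mm behind that half's seam face; push it towards the frame's +x. Steel plate (116 mm high) and plaster (128 mm high) rise behind it.
- pin: Loose ball-lock pin, 0.1 to 0.15 kg, standing upright. Origin: tip centre, z up to the head. Oiled steel shank 12 mm, nose tapers over 5 mm to 7 mm. Four balls, 10-14 mm from the tip, stick out to 16 mm across: in a 13 mm hole it goes only 10 mm in and stands on them. Blue head 24 mm across, 55-83 mm from the tip: grip here; pushing here does not free the balls. Home, the balls are 2-9 mm below the lower lug.
- button_top (a point): Centre of the top of the red button on the pin's head, 14 mm in diameter, 8 mm proud of the head (91 mm from the tip) when out; moves with the button.
- button (a joint): How far the button is pressed in, m: 0 sprung out, balls out; 0.005 fully in (still 3 mm proud of the head). Spring: 1.8 N to start, 6 N fully in; the balls clear a 13 mm hole from 0.004 on. While the balls are inside the holes the button stays partly in.
- block: Fixed off-white plaster block 150 x 75 x 50 mm high, origin under its centre; at the start the pin stands on its balls, tip 10 mm deep, in the small hole 40 mm from the centre towards the block's -x end; the larger hole is empty.
- vase_white: Plain white vase, 74 mm widest, 125 mm tall, origin under its foot. Leave alone.
- vase_blue: White vase with blue decoration, same size, origin under its foot. Leave alone.
- jug: Slip jug, 114 mm across the rim, 180 mm tall, origin under its foot. Leave alone.
Things that resemble listed ones, but are neither listed nor needed, are in the scene too. Leave any orange look-alike of the pin alone.

How it is judged (in metres and radians):
On the way, in this order (a step that is already met when the one before it is completed fails the run):
1. the mould is closed: the halves within 2 mm of touching (value of joint carriage below 0.002 m), for 0.2 s.
2. the pin is started in the bush: tip at most 1 mm above the upper lug's top, within 3 mm of the hole's axis, within 15 degrees of upright (z of pin in the frame of hole below 0.001 m and horizontal distance between pin and hole below 0.003 m and angle between pin's own z axis and vertical below 0.26 rad), for 0.1 s.
3. with the button held in (over 3 mm), the pin is through all the holes and its head is pressed home by the fingers with at least 8 N (z of pin in the frame of hole below -0.0445 m and horizontal distance between pin and hole below 0.003 m and value of joint button above 0.003 m and contact force between the fingers and pin above 8 N and contact force between pin and frame above 7 N), for 0.02 s.
At the end, for the whole second after the job is handed in: The mould halves are within 2 mm of touching; the pin is upright (within 6 degrees), at rest in the clevis hole (within 3 mm of its axis), its tip at least 44.5 mm below the top of the upper lug so that the balls are below the lower lug; the button is sprung out (within 1 mm), so the balls are out (z of pin in the frame of hole below -0.0445 m and horizontal distance between pin and hole below 0.003 m and value of joint button below 0.001 m and value of joint carriage below 0.002 m and angle between pin's own z axis and vertical below 0.1 rad and linear speed of pin below 0.02 m/s).
It fails at once if the fingers press on the button with more than 25 N (value of joint button above 0.001 m and contact force between the fingers and pin above 25 N).
It fails at once if the pin is jammed or forced in the clamp: its contact forces there (sideways ones too) add up to more than 45 N, or 25 N with the button out (contact force between pin and frame above 45 N or (contact force between pin and frame above 25 N and value of joint button below 0.001 m)).
It fails at once if the robot pushes on the mould or its clamp with more than 25 N (contact force between the arm and frame above 25 N).
It fails at once if a vase is shifted over 20 mm or tipped ((distance of vase_white from where it was at the start of the episode above 0.02 m or angle between vase_white's own z axis and vertical above 0.3 rad) or (distance of vase_blue from where it was at the start of the episode above 0.02 m or angle between vase_blue's own z axis and vertical above 0.3 rad)).
It fails at once if the jug is shifted over 20 mm or tipped (distance of jug from where it was at the start of the episode above 0.02 m or angle between jug's own z axis and vertical above 0.3 rad).
It also fails if it takes over 72 s, if anything falls off the work surface, if the arm or the gripper's body presses on something with over 40 N, if the wrist force passes 120 N, or if a joint passes its speed limit or range.

## Working session

There is one attempt and no reset: what is moved stays moved. The work goes in short steps, Python scripts to look and compute and a shell command to move; the robot and the scene stay as the last step left them, time stands still between calls to the robot, and variables do not carry over. Pictures are saved under pics/ and viewed, about 8 in all and at most 12, crops included, and the job is handed in when it is done.

```bash
mkdir -p pics
cat > h.py <<'E'
from plant import *
import numpy as np, cv2
from scipy.spatial.transform import Rotation as R
def cam(n):
    p=camera_params(n); M=R.from_rotvec(np.ravel(p['rvec'])).as_matrix(); return p,M,np.ravel(p['tvec'])
def cloud(n,d):
    p,M,t=cam(n); v,u=np.mgrid[0:480,0:640]
    c=np.stack([(u-p['cx'])/p['fx']*d,(v-p['cy'])/p['fy']*d,d],-1)
    return (c-t)@M
def proj(n,P):
    p,M,t=cam(n); c=np.atleast_2d(P)@M.T+t
    return np.c_[c[:,0]/c[:,2]*p['fx']+p['cx'],c[:,1]/c[:,2]*p['fy']+p['cy']]
def save(f,im): cv2.imwrite('pics/'+f,cv2.cvtColor(im,cv2.COLOR_RGB2BGR))
E
python3 - <<'E'
from h import *
o=get_obs();print({k:np.round(v,3) for k,v in o.items()}); print(tcp_to_grasp)
for n in('side','top'):
    im,d=snapshot(n); save(n+'0.png',im); np.save(n+'0.npy',d); np.save(n+'0i.npy',im)
    p,M,t=cam(n); print(n,-M.T@t,M[2],p['fx'])
    W=cloud(n,d)
    for k in 'frame hole carriage pad pin button_top block vase_white vase_blue jug'.split():
        for b in boxes_of(n,k)[:3]:
            c,r=np.round(b['xy']).astype(int); print(k,(c,r),round(b['confidence'],2),W[r,c].round(3))
E
```

```text
{'clock': np.float64(0.0), 'joint_pos': array([-5.4368e+01,  2.0591e+01,  6.3200e-01, -2.0000e-02, -7.0134e+01,
       -1.6507e+01]), 'qvel': array([-0.021, -0.112, -0.012,  0.045, -0.02 , -0.003]), 'tau': array([-0.0000e+00, -5.8272e+01,  2.9305e+01,  6.9970e+00,  7.0000e-03,
       -0.0000e+00]), 'tool_pos': array([ 0.221, -0.637,  0.226]), 'orientation': array([ 95.128,  89.905, 114.246]), 'force': array([-1.031,  0.286,  0.109]), 'moment': array([-0.017,  0.   ,  0.011]), 'opening': np.float64(0.088)}
0.0188
side [0.12948073 0.94906924 0.68919696] [ 0.38011765 -0.7806767  -0.49603878] 459.23668969524755
frame (np.int64(348), np.int64(267)) 0.62 [0.486 0.09  0.085]
hole (np.int64(346), np.int64(265)) 0.58 [0.491 0.089 0.09 ]
carriage (np.int64(326), np.int64(336)) 0.71 [0.417 0.36  0.111]
carriage (np.int64(358), np.int64(237)) 0.59 [ 0.521 -0.063  0.082]
carriage (np.int64(397), np.int64(192)) 0.51 [ 0.493 -0.313  0.118]
pad (np.int64(356), np.int64(235)) 0.82 [ 0.525 -0.059  0.089]
pin (np.int64(328), np.int64(339)) 0.72 [0.415 0.356 0.102]
pin (np.int64(291), np.int64(394)) 0.6
[... 513 characters left out ...]
rame (np.int64(342), np.int64(274)) 0.65 [0.524 0.    0.007]
hole (np.int64(342), np.int64(277)) 0.77 [0.515 0.    0.01 ]
carriage (np.int64(365), np.int64(266)) 0.6 [ 0.539 -0.053  0.128]
pad (np.int64(361), np.int64(269)) 0.92 [ 0.532 -0.044  0.116]
pin (np.int64(164), np.int64(302)) 0.63 [0.436 0.456 0.092]
pin (np.int64(207), np.int64(309)) 0.62 [0.422 0.339 0.122]
block (np.int64(217), np.int64(295)) 0.65 [0.458 0.331 0.047]
vase_white (np.int64(451), np.int64(200)) 0.9 [ 0.712 -0.268  0.125]
vase_blue (np.int64(240), np.int64(199)) 0.93 [0.702 0.267 0.126]
vase_blue (np.int64(343), np.int64(279)) 0.17 [ 0.51  -0.003  0.004]
jug (np.int64(491), np.int64(284)) 0.65 [ 0.5   -0.351  0.181]
```

Run:
```python
from h import *
a=np.load('top0i.npy'); save('topc.png',cv2.resize(a[190:340,130:530],None,fx=2,fy=2,interpolation=cv2.INTER_CUBIC))
b=np.load('side0i.npy'); save('sidec.png',cv2.resize(b[170:420,220:470],None,fx=2.4,fy=2.4,interpolation=cv2.INTER_CUBIC))
```

```text
(no output)
```

View pics/topc.png

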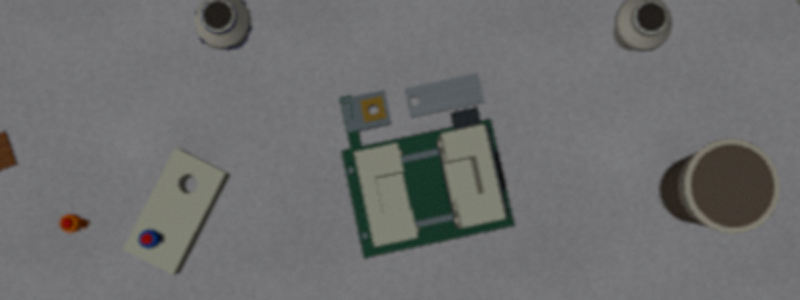

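View pics/sidec.png

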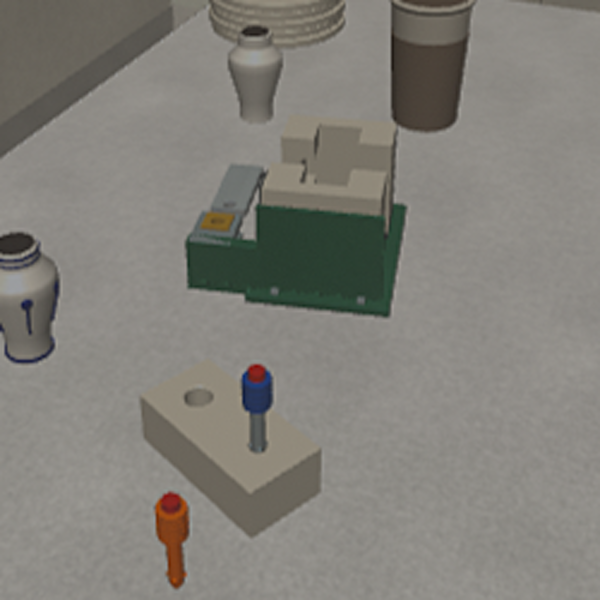

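The top view shows the clamp with its fixed half on the left, the moving half on the right with the pad at (465,118) and the brass bush at (373,110). The blue pin is in the block at (148,238), the orange look-alike at (70,223). So frame +x is roughly world +y.

```bash
cat >> h.py <<'E'
def hsvmask(im,lo,hi): return cv2.inRange(cv2.cvtColor(im,cv2.COLOR_RGB2HSV),np.array(lo),np.array(hi))>0
def ray(n,uv):
    p,M,t=cam(n); uv=np.atleast_2d(uv)
    d=np.c_[(uv[:,0]-p['cx'])/p['fx'],(uv[:,1]-p['cy'])/p['fy'],np.ones(len(uv))]@M
    return -M.T@t,d
def atz(n,uv,z):
    c,d=ray(n,uv); return c+d*((z-c[2])/d[:,2:3])
E
python3 - <<'E'
from h import *
for n in('top','side'):
    im=np.load(n+'0i.npy'); d=np.load(n+'0.npy'); W=cloud(n,d); X,Y,Z=np.moveaxis(W,-1,0)
    reg=(X>.35)&(X<.72)&(abs(Y)<.25)&(d>0)
    m=reg&(Z>.122)&(Z<.136)
    k,l,s,c=cv2.connectedComponentsWithStats(m.astype(np.uint8))
    for i in range(1,k):
        if s[i,4]<60: continue
        P=atz(n,np.argwhere(l==i)[:,::-1],.128)[:,:2]
        print(n,'plaster',s[i,4],Z[l==i].mean().round(4),[np.round(q,4) for q in cv2.minAreaRect((P*1000).astype(np.float32))])
    b=hsvmask(im,(15,120,90),(32,255,255))&reg
    uv=np.argwhere(b)[:,::-1]; print('brass',b.sum(),uv.mean(0),np.median(Z[b]),atz(n,uv.mean(0),.0655))
    if b.sum(): print('brassrect',cv2.minAreaRect((atz(n,uv,.0655)[:,:2]*1000).astype(np.float32)), uv.min(0),uv.max(0))
    reg=(abs(X-.43)<.1)&(abs(Y-.36)<.07)
    b=hsvmask(im,(105,100,30),(130,255,255))&reg; uv=np.argwhere(b)[:,::-1]; print('blue',b.sum(),uv.mean(0),np.median(Z[b]),atz(n,uv.mean(0),.109))
    b=(hsvmask(im,(0,150,60),(6,255,255))|hsvmask(im,(174,150,60),(180,255,255)))&reg; uv=np.argwhere(b)[:,::-1]; print('red',b.sum(),uv.mean(0),np.median(Z[b]),atz(n,uv.mean(0),.130))
    m=(abs(Z-.05)<.006)&(abs(X-.45)<.12)&(abs(Y-.34)<.12)&(d>0)
    P=atz(n,np.argwhere(m)[:,::-1],.05)[:,:2]; print('block',m.sum(),Z[m].mean(),cv2.minAreaRect((P*1000).astype(np.float32)))
    m=(d>0)&(abs(Z)<.02)&(abs(X-.3)<.1)&(abs(Y-.1)<.1); print('table z',np.median(Z[m]))
E
```

```text
top plaster 763 0.1279 [array([510.0601, -55.2408]), array([119.8165,  55.479 ]), np.float64(13.6116)]
top plaster 771 0.1279 [array([483.8757,  53.1914]), array([119.807 ,  54.8451]), np.float64(13.6087)]
brass 72 [316.04166667 244.01388889] 0.06302583856697089 [[0.59775742 0.07217375 0.0655    ]]
brassrect ((597.3614501953125, 71.92012023925781), (26.975568771362305, 26.306835174560547), 12.844188690185547) [311 239] [321 250]
blue 34 [206.20588235 308.73529412] 0.11946975206120404 [[0.42212964 0.34371225 0.109     ]]
red 11 [202.63636364 309.09090909] 0.12976717653302827 [[0.42141398 0.34793671 0.13      ]]
block 1402 0.0496150122868737 ((457.29766845703125, 331.1739807128906), (76.66670989990234, 149.59478759765625), 64.96541595458984)
table z -0.0002827699635989941
side plaster 403 0.1267 [array([507.5617, -48.4123]), array([120.1906,  66.967 ]), np.float64(13.6601)]
side plaster 524 0.1268 [array([481.2053,  59.7921]), array([119.9358,  66.4713]), np.float64(13.8896)]
brass 71 [310.23943662 261.78873239] 0.061962582349405486 [[0.59466107 0.07769032 0.0655    ]]
brassrect ((595.0248413085938, 77.43596649169922), (27.505809783935547, 30.081485748291016), 12.285884857177734) [304 259] [316 265]
blue 153 [326.45751634 333.93464052] 0.11387135102029936 [[0.41947582 0.35249894 0.109     ]]
red 39 [325.51282051 326.30769231] 0.12972566561617127 [[0.4195098  0.35576626 0.13      ]]
block 1865 0.04923547434640963 ((467.1392517089844, 359.49822998046875), (135.70162963867188, 154.48419189453125), 63.6700439453125)
table z -0.0006131068429841306
```

```bash
cat >> h.py <<'E'
def toolR(o=None):
    o=o or get_obs(); return R.from_euler('xyz',o['orientation'],degrees=True).as_matrix()
def go(P,yaw=None):
    "delta in tool axes (mm) and twist (rad) so TCP gets to P, tool y along yaw deg (mod 180)"
    o=get_obs(); M=toolR(o); out=M.T@(np.array(P)-o['tool_pos'])*1000; a=np.degrees(np.arctan2(M[1,1],M[0,1]))
    tw=None
    if yaw is not None:
        t=(yaw-a+90)%180-90; tw=-np.radians(t)*np.sign(-M[2,0])  # tool x down
    print('tool y angle',a.round(2),'q6',o['joint_pos'][5],'linear',out.round(2),'twist',tw,'F',np.round(o['force'],2))
E
python3 - <<'E'
from h import *
im=np.load('top0i.npy'); d=np.load('top0.npy'); W=cloud('top',d)*1000
r=W-[490.35,26.5,0]; a=np.radians(103.6); fx=r[...,0]*np.cos(a)+r[...,1]*np.sin(a); fy=-r[...,0]*np.sin(a)+r[...,1]*np.cos(a)
m=(fx>-150)&(fx<-105)&(abs(fy)<70)&(r[...,2]>20)&(d>0)
for p in sorted(zip(fx[m].round(1),fy[m].round(1),r[...,2][m].round(1),map(tuple,im[m].tolist()))): print(*p) if p[0]<-111.5 else 0
print(toolR().round(4)); go([.5263,-.1222,.227],13.6)
E
```

```text
-123.8 6.3 108.7 (47, 48, 49)
-123.6 -6.4 113.7 (57, 56, 59)
-123.5 19.1 108.5 (46, 45, 45)
-123.4 -16.9 113.1 (56, 56, 58)
-123.4 16.7 114.7 (53, 55, 54)
-122.6 8.8 114.1 (40, 42, 41)
-122.5 -22.5 108.9 (32, 36, 35)
-122.5 21.6 112.3 (43, 44, 44)
-122.3 11.3 112.3 (31, 31, 32)
-122.2 -14.2 118.9 (48, 48, 48)
-122.1 -1.4 117.0 (40, 40, 41)
-122.0 -11.8 115.3 (39, 40, 42)
-122.0 -9.5 110.8 (26, 27, 29)
-121.7 13.7 112.4 (22, 23, 23)
-121.7 24.1 114.7 (39, 44, 42)
-121.5 1.0 117.4 (31, 30, 31)
-121.0 -19.7 117.4 (23, 22, 24)
-121.0 3.5 117.2 (23, 24, 23)
-121.0 16.2 113.9 (20, 22, 22)
-120.9 -17.4 113.7 (20, 21, 22)
-120.8 18.6 110.8 (15, 16, 18)
-120.6 -6.8 118.4 (22, 20, 23)
-120.5 5.9 116.5 (18, 19, 20)
-120.4 -4.5 114.9 (21, 20, 18)
-120.3 -14.9 113.8 (17, 19, 19)
-120.0 10.7 110.9 (15, 17, 19)
-119.9 -12.5 112.7 (19, 20, 22)
-119.9 8.4 116.2 (15, 16, 18)
-119.9 23.5 108.6 (24, 29, 28)
-119.7 21.1 115.8 (18, 20, 22)
-119.5 -22.8 114.0 (24, 27, 29)
-119.5 0.4 113.2 (24, 26, 28)
-119.4 -1.9 119.1 (17, 20, 21)
-118.9 -18.1 108.8 (31, 33, 33)
-118.8 13.3 116.6 (24, 28, 28)
-118.7 -20.2
[... 2752 characters left out ...]
7 37.7 112.3 (102, 103, 94)
-113.6 -66.2 53.1 (80, 83, 75)
-113.6 -42.3 113.1 (103, 104, 94)
-113.6 35.3 118.2 (96, 98, 89)
-113.5 -55.0 116.8 (97, 98, 90)
-113.5 -31.7 116.3 (100, 102, 93)
-113.5 4.2 112.7 (101, 104, 94)
-113.4 -18.9 114.7 (101, 103, 93)
-113.3 -44.3 120.9 (97, 99, 89)
-113.0 48.0 121.4 (100, 104, 94)
-112.2 -69.8 46.1 (35, 40, 39)
-111.8 6.9 123.6 (108, 110, 100)
-111.8 27.5 128.1 (103, 105, 96)
-111.7 50.3 128.2 (105, 107, 97)
-111.6 17.3 128.3 (105, 107, 97)
[[-0.     -0.3276  0.9448]
 [ 0.      0.9448  0.3276]
 [-1.      0.     -0.    ]]
tool y angle 109.12 q6 -16.50645778057232 linear [-4.3000e-01  3.8708e+02  4.5724e+02] twist -1.4743692509173276 F [-0.04 -0.88  0.87]
```

```bash
python3 -m pendant '[{"claw":0,"linear":[0,25.8,30.5],"twist":0},{"claw":0,"linear":[0,25.8,30.5],"twist":0},{"claw":0,"linear":[0,25.8,30.5],"twist":0},{"claw":0,"linear":[0,25.8,30.5],"twist":0},{"claw":0,"linear":[0,25.8,30.5],"twist":0},{"claw":0,"linear":[0,25.8,30.5],"twist":0},{"claw":0,"linear":[0,25.8,30.5],"twist":0},{"claw":0,"linear":[0,25.8,30.5],"twist":0},{"claw":0,"linear":[0,25.8,30.5],"twist":0},{"claw":0,"linear":[0,25.8,30.5],"twist":0}]'
python3 -m pendant '[{"claw":0,"linear":[0,25.8,30.5],"twist":0},{"claw":0,"linear":[0,25.8,30.5],"twist":0},{"claw":0,"linear":[0,25.8,30.5],"twist":0},{"claw":0,"linear":[0,25.8,30.5],"twist":0},{"claw":0,"linear":[0,25.8,30.5],"twist":0},{"claw":0,"linear":[0,0,0],"twist":-0.122},{"claw":0,"linear":[0,0,0],"twist":-0.122},{"claw":0,"linear":[0,0,0],"twist":-0.122},{"claw":0,"linear":[0,0,0],"twist":-0.122},{"claw":0,"linear":[0,0,0],"twist":-0.122}]'
python3 -m pendant '[{"claw":0,"linear":[0,0,0],"twist":-0.122},{"claw":0,"linear":[0,0,0],"twist":-0.122},{"claw":0,"linear":[0,0,0],"twist":-0.122},{"claw":0,"linear":[0,0,0],"twist":-0.122},{"claw":0,"linear":[0,0,0],"twist":-0.122},{"claw":0,"linear":[0,0,0],"twist":-0.122},{"claw":0,"linear":[0,0,0],"twist":-0.122},{"claw":0,"linear":[0,0,0],"twist":0},{"claw":0,"linear":[0,0,0],"twist":0},{"claw":0,"linear":[0,0,0],"twist":0}]'
python3 -c "
from h import *
go([.5263,-.1222,.085],13.6); print(toolR().round(3))"
```

```text
clock: 1.93
tool_pos: [0.4254, -0.2923, 0.227]
orientation: [-38.0, 89.9, -18.8]
force: [0.2, -0.7, 0.2]
opening: 0.0264
clock: 2.77
tool_pos: [0.5267, -0.122, 0.2267]
orientation: [-65.8, 90.0, -11.4]
force: [0.0, -0.4, 0.2]
opening: 0.0
clock: 3.6
tool_pos: [0.5266, -0.1222, 0.2266]
orientation: [-81.3, 90.0, 21.5]
force: [-0.8, 0.6, 0.2]
opening: 0.0002
tool y angle -167.23 q6 5.056084815520877 linear [1.4163e+02 2.8000e-01 4.0000e-02] twist -0.014430605719575915 F [-0.83  0.63  0.18]
[[ 0.    -0.975 -0.221]
 [ 0.    -0.221  0.975]
 [-1.    -0.     0.   ]]
```

```bash
python3 -m pendant '[{"claw":0,"linear":[35.4,0,0],"twist":-0.0144},{"claw":0,"linear":[35.4,0,0],"twist":0},{"claw":0,"linear":[35.4,0,0],"twist":0},{"claw":0,"linear":[35.4,0,0],"twist":0},{"claw":0,"linear":[0,0,3],"twist":0},{"claw":0,"linear":[0,0,3],"twist":0},{"claw":0,"linear":[0,0,3],"twist":0},{"claw":0,"linear":[0,0,3],"twist":0},{"claw":0,"linear":[0,0,0],"twist":0},{"claw":0,"linear":[0,0,0],"twist":0}]'
python3 -m pendant '[{"claw":0,"linear":[0,0,2],"twist":0},{"claw":0,"linear":[0,0,2],"twist":0},{"claw":0,"linear":[0,0,2],"twist":0},{"claw":0,"linear":[0,0,2],"twist":0},{"claw":0,"linear":[0,0,2],"twist":0},{"claw":0,"linear":[0,0,2],"twist":0},{"claw":0,"linear":[0,0,2],"twist":0},{"claw":0,"linear":[0,0,2],"twist":0},{"claw":0,"linear":[0,0,2],"twist":0},{"claw":0,"linear":[0,0,2],"twist":0}]'
```

```text
clock: 4.43
tool_pos: [0.5248, -0.1101, 0.0868]
orientation: [-97.6, 89.8, 6.2]
force: [-0.4, -1.2, 0.2]
opening: 0.0009
clock: 5.27
tool_pos: [0.5191, -0.0909, 0.085]
orientation: [-106.9, 90.0, -3.1]
force: [0.8, -2.2, 2.6]
opening: 0.0003
```

```bash
python3 -m pendant '[{"claw":0,"linear":[0,0,3.5],"twist":0},{"claw":0,"linear":[0,0,3.5],"twist":0},{"claw":0,"linear":[0,0,3.5],"twist":0},{"claw":0,"linear":[0,0,3.5],"twist":0},{"claw":0,"linear":[0,0,3.5],"twist":0},{"claw":0,"linear":[0,0,3.5],"twist":0},{"claw":0,"linear":[0,0,3.5],"twist":0},{"claw":0,"linear":[0,0,3.5],"twist":0},{"claw":0,"linear":[0,0,3.5],"twist":0},{"claw":0,"linear":[0,0,2],"twist":0}]'
python3 -m pendant '[{"claw":0,"linear":[0,0,0.6],"twist":0},{"claw":0,"linear":[0,0,0.6],"twist":0},{"claw":0,"linear":[0,0,0.6],"twist":0},{"claw":0,"linear":[0,0,0.6],"twist":0},{"claw":0,"linear":[0,0,0.6],"twist":0},{"claw":0,"linear":[0,0,0.6],"twist":0},{"claw":0,"linear":[0,0,0.6],"twist":0},{"claw":0,"linear":[0,0,0.6],"twist":0},{"claw":0,"linear":[0,0,0.6],"twist":0},{"claw":0,"linear":[0,0,0.6],"twist":0}]'
python3 - <<'E'
from h import *
o=get_obs();p=o['tool_pos']*1000-[490.35,26.5,0];print(p[0]*-.2352+p[1]*.972, -p[0]*.972-p[1]*.2352)
im,d=snapshot('top'); W=cloud('top',d)*1000; r=W-[490.35,26.5,0]
fx=r[...,0]*-.2352+r[...,1]*.972;fy=-r[...,0]*.972-r[...,1]*.2352
P=r[...,2]
# seam gap: profile at y=+-50 rows
for y0 in(-40,40):
    m=(abs(fy-y0)<15)&(fx>-60)&(fx<70)&(d>0); lo=m&(P<100); print(y0,np.sort(fx[lo]).round(1)[[0,-1]] if lo.any() else None,lo.sum())
E
```

```text
clock: 6.1
tool_pos: [0.5107, -0.0581, 0.0849]
orientation: [61.8, 90.0, 165.7]
force: [2.8, -3.3, -0.1]
opening: 0.0005
clock: 6.93
tool_pos: [0.5093, -0.0528, 0.0848]
orientation: [81.7, 90.0, -174.5]
force: [2.2, -1.6, -0.6]
opening: 0.0008
-81.49002705128149 0.23411787757686398
-40 None 0
40 None 0
```

```bash
python3 -m pendant '[{"claw":0,"linear":[0,0,0.4],"twist":0},{"claw":0,"linear":[0,0,0.4],"twist":0},{"claw":0,"linear":[0,0,0.4],"twist":0},{"claw":0,"linear":[0,0,0.4],"twist":0},{"claw":0,"linear":[0,0,0.4],"twist":0},{"claw":0,"linear":[0,0,0.4],"twist":0},{"claw":0,"linear":[0,0,0.3],"twist":0},{"claw":0,"linear":[0,0,0.3],"twist":0},{"claw":0,"linear":[0,0,0.3],"twist":0},{"claw":0,"linear":[0,0,0.3],"twist":0}]'
python3 -m pendant '[{"claw":0,"linear":[0,0,0.2],"twist":0},{"claw":0,"linear":[0,0,0.2],"twist":0},{"claw":0,"linear":[0,0,0.2],"twist":0},{"claw":0,"linear":[0,0,0.2],"twist":0},{"claw":0,"linear":[0,0,0.2],"twist":0},{"claw":0,"linear":[0,0,0],"twist":0},{"claw":0,"linear":[0,0,0],"twist":0},{"claw":0,"linear":[0,0,0],"twist":0},{"claw":0,"linear":[0,0,0],"twist":0},{"claw":0,"linear":[0,0,0],"twist":0}]'
```

```text
clock: 7.82
tool_pos: [0.5087, -0.0502, 0.0849]
orientation: [159.5, 89.9, -96.7]
force: [4.8, -11.1, -4.2]
opening: 0.0007
clock: 8.65
tool_pos: [0.5087, -0.0502, 0.0849]
orientation: [165.0, 89.9, -91.2]
force: [6.4, -15.0, -5.7]
opening: 0.0004
```

```bash
python3 -m pendant '[{"claw":0,"linear":[0,0,-6],"twist":0},{"claw":0,"linear":[0,0,-8],"twist":0},{"claw":0,"linear":[-30,0,0],"twist":0},{"claw":0,"linear":[-30,0,0],"twist":0},{"claw":50,"linear":[-30,0,0],"twist":0},{"claw":50,"linear":[-30,0,0],"twist":0},{"claw":50,"linear":[0,0,40],"twist":0},{"claw":50,"linear":[0,0,40],"twist":0},{"claw":50,"linear":[0,0,40],"twist":0},{"claw":50,"linear":[0,0,40],"twist":0}]'
python3 -m pendant '[{"claw":50,"linear":[0,0,40],"twist":0},{"claw":50,"linear":[0,0,40],"twist":0},{"claw":50,"linear":[0,0,40],"twist":0},{"claw":50,"linear":[0,0,40],"twist":0},{"claw":50,"linear":[0,0,40],"twist":0},{"claw":50,"linear":[0,0,40],"twist":0},{"claw":50,"linear":[0,0,0],"twist":0},{"claw":50,"linear":[0,0,0],"twist":0},{"claw":50,"linear":[0,0,0],"twist":0},{"claw":50,"linear":[0,0,0],"twist":0}]'
python3 - <<'E'
from h import *
go([.4212,.3479,.0902],13.6)
im,d=snapshot('top'); W=cloud('top',d)
X,Y,Z=np.moveaxis(W,-1,0)
m=(d>0)&(X>.35)&(X<.72)&(abs(Y)<.18)&(Z>.122)&(Z<.136)
k,l,s,c=cv2.connectedComponentsWithStats(m.astype(np.uint8))
for i in range(1,k):
  if s[i,4]>60:
    P=atz('top',np.argwhere(l==i)[:,::-1],.128)[:,:2]; print(s[i,4],cv2.minAreaRect((P*1000).astype(np.float32)))
r=W*1000-[490.35,26.5,0]
fx=r[...,0]*-.2352+r[...,1]*.972;fy=-r[...,0]*.972-r[...,1]*.2352
for y0 in(-45,0,45):
    q=(abs(fy-y0)<12)&(Z>.12)&(d>0)&(fx>-90)&(fx<90); print(y0,np.percentile(fx[q],[1,99]).round(1))
save('closed.png',cv2.resize(im[200:340,260:420],None,fx=4,fy=4,interpolation=cv2.INTER_CUBIC))
E
```

```text
clock: 9.48
tool_pos: [0.4727, 0.0948, 0.2054]
orientation: [-33.4, 89.9, 70.4]
force: [1.5, 0.8, 0.1]
opening: 0.0352
clock: 10.32
tool_pos: [0.4162, 0.3256, 0.2049]
orientation: [94.3, 90.0, -161.9]
force: [0.0, -0.5, 0.5]
opening: 0.0501
tool y angle -166.21 q6 -45.51097902249718 linear [114.72 -10.26  20.44] twist 0.003359064456468969 F [ 0.02 -0.54  0.52]
1524 ((490.3080749511719, 26.445877075195312), (119.83863830566406, 109.9049301147461), 13.57666301727295)
-45 [-54.3  53.8]
0 [-57.8  54.3]
45 [-53.5  53.9]
```

View pics/closed.png

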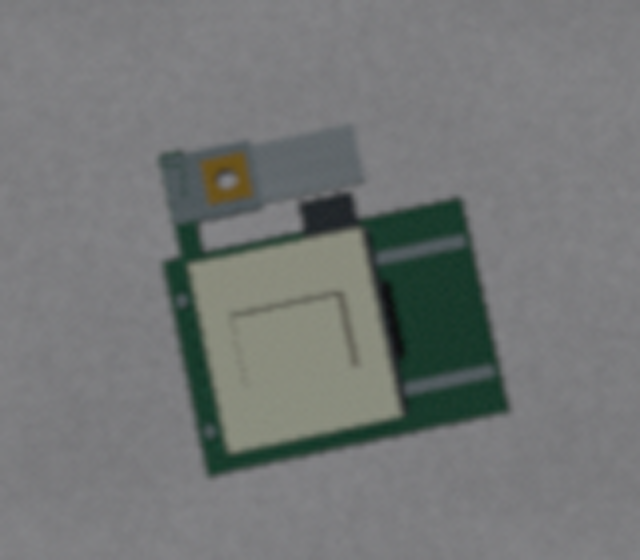

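Mould is closed: the two halves form one 110 mm block, and the bush at crop (227,180) shows light through its hole. Now the pin.

```bash
python3 -m pendant '[{"claw":50,"linear":[0,-10.3,20.4],"twist":0.003},{"claw":50,"linear":[0,0,0],"twist":0},{"claw":50,"linear":[30,0,0],"twist":0},{"claw":50,"linear":[30,0,0],"twist":0},{"claw":50,"linear":[30,0,0],"twist":0},{"claw":50,"linear":[12,0,0],"twist":0},{"claw":50,"linear":[12.7,0,0],"twist":0},{"claw":50,"linear":[0,0,0],"twist":0},{"claw":50,"linear":[0,0,0],"twist":0},{"claw":50,"linear":[0,0,0],"twist":0}]'
python3 - <<'E'
from h import *
go([.4212,.3479,.0902],13.6)
im,d=snapshot('side'); c=proj('side',[.4212,.3479,.109])[0].astype(int); print(c)
save('grasp.png',cv2.resize(im[c[1]-75:c[1]+75,c[0]-75:c[0]+75],None,fx=4,fy=4,interpolation=cv2.INTER_CUBIC))
E
```

```text
clock: 11.2
tool_pos: [0.4219, 0.3487, 0.0912]
orientation: [-54.8, 89.9, 48.8]
force: [0.4, 0.1, 0.9]
opening: 0.0499
tool y angle -166.38 q6 -46.48706135017906 linear [ 1.04  0.84 -0.61] twist 0.0003907636408880203 F [0.42 0.07 0.85]
[326 332]
```

View pics/grasp.png

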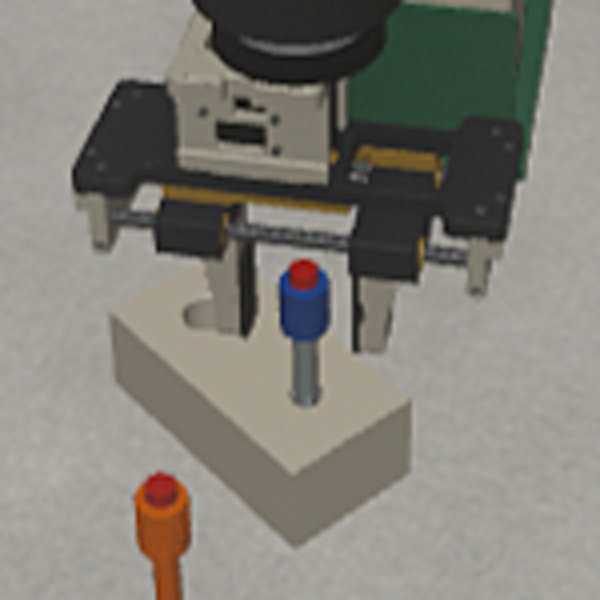

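The pin stands between the fingers with pads level with its head (crop (303,300)); closing and lifting.

```bash
python3 -m pendant '[{"claw":50,"linear":[0.5,0.8,-0.6],"twist":0},{"claw":40,"linear":[0,0,0],"twist":0},{"claw":30,"linear":[0,0,0],"twist":0},{"claw":20,"linear":[0,0,0],"twist":0},{"claw":20,"linear":[0,0,0],"twist":0},{"claw":20,"linear":[0,0,0],"twist":0},{"claw":20,"linear":[0,0,0],"twist":0},{"claw":20,"linear":[0,0,0],"twist":0},{"claw":20,"linear":[0,0,0],"twist":0},{"claw":20,"linear":[0,0,0],"twist":0}]'
python3 -m pendant '[{"claw":18,"linear":[-8,0,0],"twist":0},{"claw":18,"linear":[-10,0,0],"twist":0},{"claw":18,"linear":[-20,0,0],"twist":0},{"claw":18,"linear":[-30,0,0],"twist":0},{"claw":18,"linear":[-30,0,0],"twist":0},{"claw":18,"linear":[0,0,0],"twist":0},{"claw":18,"linear":[0,0,0],"twist":0},{"claw":18,"linear":[0,0,0],"twist":0},{"claw":18,"linear":[0,0,0],"twist":0},{"claw":18,"linear":[0,0,0],"twist":0}]'
python3 - <<'E'
from h import *
go([.5974,.0722,.140],13.6)
im,d=snapshot('side'); o=get_obs(); c=proj('side',o['tool_pos'])[0].astype(int); print(c,o['tool_pos'])
print(proj('side',o['tool_pos']+np.array([[0,0,0],[0,0,.0188-.069],[0,0,.04]])))
save('held.png',cv2.resize(im[c[1]-60:c[1]+60,c[0]-60:c[0]+60],None,fx=5,fy=5,interpolation=cv2.INTER_CUBIC)); print(c-60)
E
```

```text
clock: 12.08
tool_pos: [0.4206, 0.3481, 0.0898]
orientation: [-68.2, 90.0, 35.4]
force: [0.4, -0.2, 1.4]
opening: 0.0233
clock: 12.92
tool_pos: [0.4202, 0.3474, 0.1869]
orientation: [131.1, 89.9, -125.2]
force: [0.2, 0.1, -1.2]
opening: 0.0232
tool y angle -166.35 q6 -46.51413991259176 linear [  47.1  -107.3  -309.23] twist 0.0009532427002775501 F [ 0.16  0.13 -1.24]
[326 299] [0.42027286 0.34751557 0.18688521]
[[326.54814545 299.00813958]
 [326.97208359 320.74710415]
 [326.19167479 280.7288148 ]]
[266 239]
```

View pics/held.png

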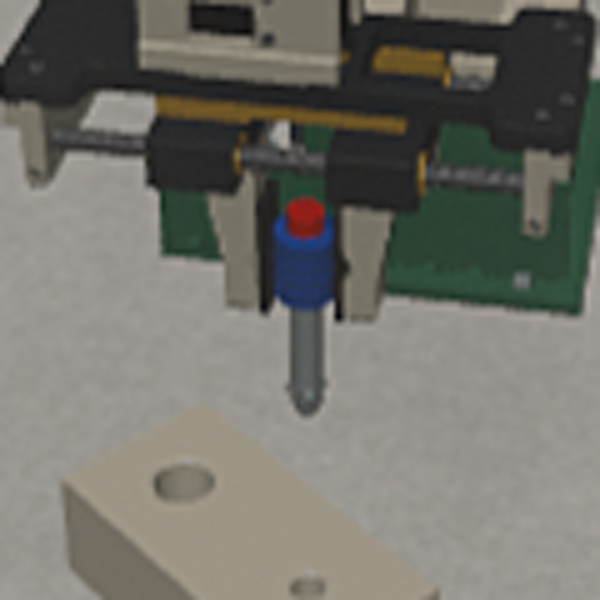

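Pin held upright, its tip at crop (307,412), i.e. within 1 px of where the TCP predicts it. Carry to the clevis.

```bash
python3 -m pendant '[{"claw":18,"linear":[0,-11.9,-34.4],"twist":0.001},{"claw":18,"linear":[0,-11.9,-34.4],"twist":0},{"claw":18,"linear":[0,-11.9,-34.4],"twist":0},{"claw":18,"linear":[0,-11.9,-34.4],"twist":0},{"claw":18,"linear":[0,-11.9,-34.4],"twist":0},{"claw":18,"linear":[0,-11.9,-34.4],"twist":0},{"claw":18,"linear":[0,-11.9,-34.4],"twist":0},{"claw":18,"linear":[0,-11.9,-34.4],"twist":0},{"claw":18,"linear":[0,-12.1,-34],"twist":0},{"claw":18,"linear":[0,0,0],"twist":0}]'
python3 -m pendant '[{"claw":18,"linear":[20,0,0],"twist":0},{"claw":18,"linear":[20,0,0],"twist":0},{"claw":18,"linear":[7,0,0],"twist":0},{"claw":18,"linear":[0,0,0],"twist":0},{"claw":18,"linear":[0,0,0],"twist":0},{"claw":18,"linear":[0,0,0],"twist":0},{"claw":18,"linear":[0,0,0],"twist":0},{"claw":18,"linear":[0,0,0],"twist":0},{"claw":18,"linear":[0,0,0],"twist":0},{"claw":18,"linear":[0,0,0],"twist":0}]'
python3 - <<'E'
from h import *
go([.5974,.0722,.1315],13.6)
o=get_obs(); T=o['tool_pos']
im,d=snapshot('side'); np.save('h1.npy',im)
c=proj('side',[.5974,.0722,.075])[0].astype(int)-[60,50]; print('crop origin',c,'tool',T,'tip px',proj('side',T-[0,0,.0500]),'hole px z.063',proj('side',[.5974,.0722,.063]))
save('hov.png',cv2.resize(im[c[1]:c[1]+100,c[0]:c[0]+120],None,fx=6,fy=6,interpolation=cv2.INTER_CUBIC))
E
```

```text
clock: 13.8
tool_pos: [0.5997, 0.068, 0.1865]
orientation: [128.5, 89.9, -128.1]
force: [1.1, 1.2, -0.1]
opening: 0.0231
clock: 14.63
tool_pos: [0.5978, 0.0729, 0.1413]
orientation: [-78.3, 89.9, 25.3]
force: [0.9, -0.1, -0.4]
opening: 0.0235
tool y angle -166.39 q6 -11.913252133338178 linear [ 9.82  0.55 -0.58] twist 0.0001881646849751188 F [ 0.92 -0.1  -0.37]
crop origin [250 207] tool [0.59779128 0.0728939  0.14131582] tip px [[309.65172252 251.93535782]] hole px z.063 [[310.28783238 261.33155864]]
```

View pics/hov.png

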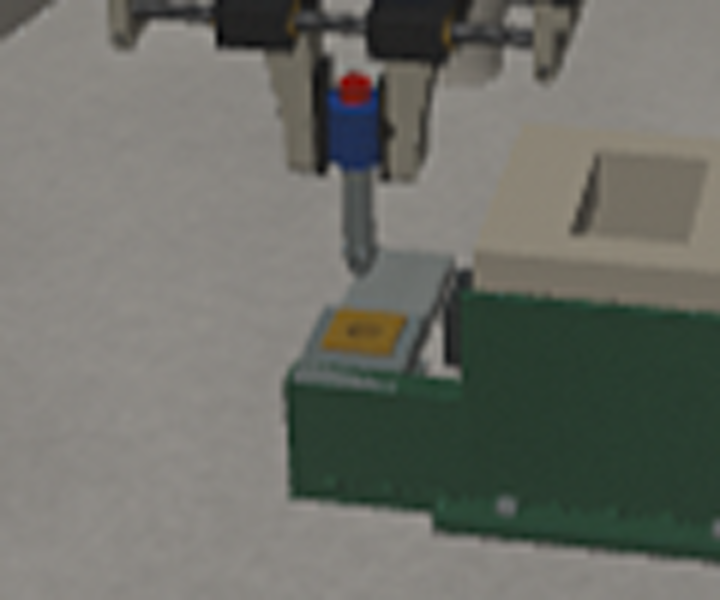

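Tip shows at crop (360,272), bush hole at (365,330); aligned to within about a pixel. A sub-pixel comparison next.

Run:
```python
from h import *
im=np.load('h1.npy'); T=get_obs()['tool_pos']
b=hsvmask(im,(105,100,30),(130,255,255)); b[:,:290]=0;b[:,330:]=0;b[:215]=0;b[250:]=0
uv=np.argwhere(b)[:,::-1]; print('blue',b.sum(),uv.mean(0),'pred head centre',proj('side',T+[0,0,.0188]))
m=hsvmask(im,(15,100,70),(32,255,255)); m[:255]=0;m[270:]=0;m[:,:300]=0;m[:,325:]=0
uv=np.argwhere(m)[:,::-1]; c=cv2.minAreaRect((atz('side',uv,.0625)[:,:2]*1000).astype(np.float32)); print('brass',m.sum(),uv.mean(0),c,'pred',proj('side',[[.5974,.0722,.0625],[.5974,.0722,.068]]))
# shank columns: brightness valley
g=cv2.cvtColor(im,cv2.COLOR_RGB2GRAY).astype(float)
for r in range(236,250,2): print(r,g[r,302:318].astype(int), 'pred col',proj('side',T-[0,0,.0015*0])[0,0].round(2))
for dz in(.01,.02,.03,.04): print(proj('side',T-[0,0,dz])[0].round(2))
```

```text
blue 89 [308.34831461 228.49438202] pred head centre [[308.72022458 227.92379468]]
brass 80 [310.2 261.9] ((596.0882568359375, 74.08036041259766), (32.7957763671875, 28.560272216796875), 23.702463150024414) pred [[310.29434388 261.49716556]
 [310.22256569 259.67162965]]
236 [116  93 111 139 134  85  82  87  79  77 109  66  35  93  96  85] pred col 308.99
238 [133 134 134 135 131  90  77  83  76  74 122 146 142 141 141 141] pred col 308.99
240 [133 134 133 135 132  91  77  84  77  75 122 144 139 137 136 136] pred col 308.99
242 [133 134 136 141 135  90  76  83  78  76 122 141 136 136 136 134] pred col 308.99
244 [135 137 136 138 133  86  77  84  79  67  97 141 136 136 136 136] pred col 308.99
246 [134 134 135 136 134  97  74  83  79  69 102 144 139 136 134 135] pred col 308.99
248 [135 134 134 137 133  96  74  88  91  67  72 108 122 125 126 127] pred col 308.99
[309.13 238.17]
[309.26 241.67]
[309.4  245.14]
[309.54 248.57]
```

```bash
python3 -m pendant '[{"claw":18,"linear":[8,0.5,-0.4],"twist":0},{"claw":18,"linear":[8,0,0],"twist":0},{"claw":18,"linear":[7,0,0],"twist":0},{"claw":18,"linear":[2,0,0],"twist":0},{"claw":18,"linear":[1.5,0,0],"twist":0},{"claw":18,"linear":[1.5,0,0],"twist":0},{"claw":18,"linear":[1.5,0,0],"twist":0},{"claw":18,"linear":[1.5,0,0],"twist":0},{"claw":18,"linear":[0,0,0],"twist":0},{"claw":18,"linear":[0,0,0],"twist":0}]'; python3 -c "
from h import *
o=get_obs();print(o['tool_pos'],o['force'],o['moment'])"
```

```text
clock: 15.52
tool_pos: [0.5973, 0.0722, 0.1098]
orientation: [-93.9, 90.0, 9.7]
force: [0.3, -0.3, -1.2]
opening: 0.0235
[0.5972858  0.07222305 0.10983092] [ 0.32639657 -0.26674249 -1.23324183] [0.01126737 0.14231726 0.02080434]
```

```bash
python3 -m pendant '[{"claw":18,"linear":[0.8,0,0],"twist":0},{"claw":18,"linear":[0.8,0,0],"twist":0},{"claw":18,"linear":[0.8,0,0],"twist":0},{"claw":18,"linear":[0.8,0,0],"twist":0},{"claw":18,"linear":[0.8,0,0],"twist":0},{"claw":18,"linear":[0,0,0],"twist":0},{"claw":18,"linear":[0,0,0],"twist":0},{"claw":18,"linear":[0,0,0],"twist":0},{"claw":18,"linear":[0,0,0],"twist":0},{"claw":18,"linear":[0,0,0],"twist":0}]'; python3 -c "
from h import *
o=get_obs();print(o['tool_pos'],o['force'],o['moment'])"
```

```text
clock: 16.35
tool_pos: [0.5973, 0.0723, 0.1058]
orientation: [-73.8, 90.0, 29.8]
force: [-0.0, 0.6, -1.3]
opening: 0.0236
[0.59728809 0.0722559  0.10581243] [-0.01803644  0.60794963 -1.34280324] [ 0.0257876   0.10876735 -0.04366377]
```

```bash
python3 -m pendant '[{"claw":18,"linear":[0.5,0,0],"twist":0},{"claw":18,"linear":[0.5,0,0],"twist":0},{"claw":18,"linear":[0.5,0,0],"twist":0},{"claw":18,"linear":[0.5,0,0],"twist":0},{"claw":18,"linear":[0.5,0,0],"twist":0},{"claw":18,"linear":[0.5,0,0],"twist":0},{"claw":18,"linear":[0,0,0],"twist":0},{"claw":18,"linear":[0,0,0],"twist":0},{"claw":18,"linear":[0,0,0],"twist":0},{"claw":18,"linear":[0,0,0],"twist":0}]'
```

```text
clock: 17.18
tool_pos: [0.5973, 0.0722, 0.1028]
orientation: [-90.4, 90.0, 13.2]
force: [-0.1, 0.3, -1.3]
opening: 0.0233
```

```bash
python3 -m pendant '[{"claw":18,"linear":[0.4,0,0],"twist":0},{"claw":18,"linear":[0.4,0,0],"twist":0},{"claw":18,"linear":[0.4,0,0],"twist":0},{"claw":18,"linear":[0.4,0,0],"twist":0},{"claw":18,"linear":[0.4,0,0],"twist":0},{"claw":18,"linear":[0,0,0],"twist":0},{"claw":18,"linear":[0,0,0],"twist":0},{"claw":18,"linear":[0,0,0],"twist":0},{"claw":18,"linear":[0,0,0],"twist":0},{"claw":18,"linear":[0,0,0],"twist":0}]'
python3 - <<'E'
from h import *
o=get_obs(); T=o['tool_pos']; print(T,o['force'],o['moment'])
im,d=snapshot('side'); c=proj('side',[.5974,.0722,.075])[0].astype(int)-[40,40]
save('ins.png',cv2.resize(im[c[1]:c[1]+80,c[0]:c[0]+80],None,fx=7,fy=7,interpolation=cv2.INTER_CUBIC))
E
```

```text
clock: 18.02
tool_pos: [0.5981, 0.0723, 0.1023]
orientation: [-98.1, 89.9, 5.6]
force: [-2.3, -0.3, 9.9]
opening: 0.0238
[0.59813825 0.0723112  0.10231578] [-2.31668839 -0.31366448  9.88419529] [-0.09450894  1.01880346  0.00126742]
```

View pics/ins.png

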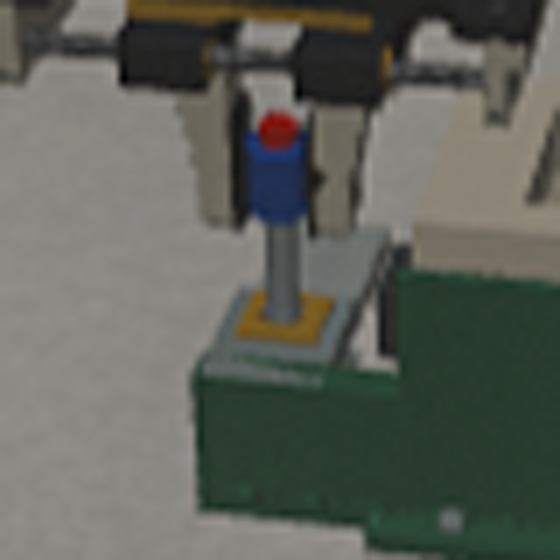

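The pin stands on its balls in the bush (crop (283,318)), upright; 10 N contact at TCP z 0.1023 puts the bush top at about 62.5 mm. Unload, release, and rise above.

```bash
python3 -m pendant '[{"claw":18,"linear":[-1,0,0],"twist":0},{"claw":18,"linear":[-0.6,0,0],"twist":0},{"claw":18,"linear":[0,0,0],"twist":0},{"claw":26,"linear":[0,0,0],"twist":0},{"claw":32,"linear":[0,0,0],"twist":0},{"claw":40,"linear":[0,0,0],"twist":0},{"claw":50,"linear":[0,0,0],"twist":0},{"claw":50,"linear":[0,0,0],"twist":0},{"claw":50,"linear":[-20,0,0],"twist":0},{"claw":50,"linear":[-20,0,0],"twist":0}]'
python3 -m pendant '[{"claw":50,"linear":[-20,0,0],"twist":0},{"claw":20,"linear":[-10,0,0],"twist":0},{"claw":0,"linear":[0,0,0],"twist":0},{"claw":0,"linear":[0,0,0],"twist":0},{"claw":0,"linear":[0,0,0],"twist":0},{"claw":0,"linear":[0,0,0],"twist":0},{"claw":0,"linear":[0,0,0],"twist":0},{"claw":0,"linear":[0,0,0],"twist":0},{"claw":0,"linear":[0,0,0],"twist":0},{"claw":0,"linear":[0,0,0],"twist":0}]'
python3 - <<'E'
from h import *
o=get_obs(); T=o['tool_pos']; print(T,o['force'])
im,d=snapshot('side'); c=proj('side',[.5974,.0722,.09])[0].astype(int)-[40,40]
b=hsvmask(im,(0,150,60),(6,255,255))|hsvmask(im,(174,150,60),(180,255,255)); b[:,:290]=0;b[:,330:]=0;b[250:]=0
uv=np.argwhere(b)[:,::-1]; print('red',b.sum(),uv.mean(0),'pred button mid',proj('side',[.5974,.0722,.0525+.087]))
g=cv2.cvtColor(im,cv2.COLOR_RGB2GRAY); print(proj('side',[[.5974,.0722,.10],[.5974,.0722,.08]]))
save('rel.png',cv2.resize(im[c[1]:c[1]+80,c[0]:c[0]+80],None,fx=7,fy=7,interpolation=cv2.INTER_CUBIC))
E
```

```text
clock: 18.9
tool_pos: [0.5962, 0.0718, 0.1414]
orientation: [98.4, 89.8, -158.0]
force: [-0.0, 0.8, 2.1]
opening: 0.0497
clock: 19.73
tool_pos: [0.5972, 0.0722, 0.1721]
orientation: [97.6, 90.0, -158.8]
force: [0.3, -0.7, 0.8]
opening: 0.0008
[0.59715773 0.07220889 0.17205912] [ 0.29390597 -0.66040196  0.7540258 ]
red 21 [309. 235.] pred button mid [[309.25805051 235.1410964 ]]
[[309.7982195  248.87922475]
 [310.06479144 255.6589539 ]]
```

View pics/rel.png

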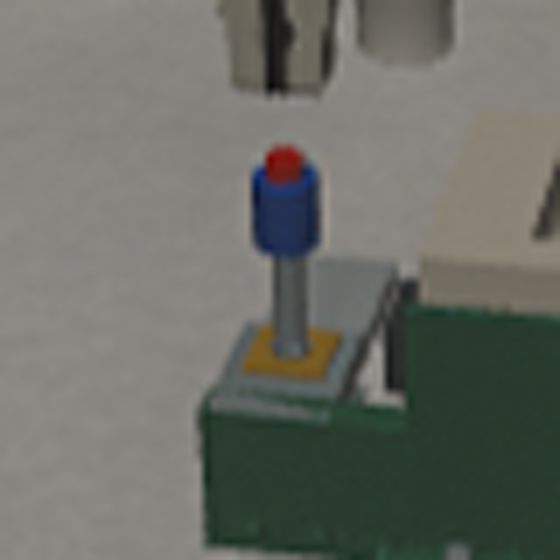

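Pin stands upright alone at crop (285,220) with the button out, closed fingers directly above. Now pressing, in small steps.

```bash
python3 -m pendant '[{"claw":0,"linear":[12,0,0],"twist":0},{"claw":0,"linear":[10,0,0],"twist":0},{"claw":0,"linear":[4,0,0],"twist":0},{"claw":0,"linear":[1,0,0],"twist":0},{"claw":0,"linear":[1,0,0],"twist":0},{"claw":0,"linear":[1,0,0],"twist":0},{"claw":0,"linear":[0.5,0,0],"twist":0},{"claw":0,"linear":[0.5,0,0],"twist":0},{"claw":0,"linear":[0,0,0],"twist":0},{"claw":0,"linear":[0,0,0],"twist":0}]'
```

```text
clock: 20.62
tool_pos: [0.5975, 0.0723, 0.1428]
orientation: [-87.6, 90.0, 16.0]
force: [0.0, 0.3, 3.9]
opening: 0.0006
```

```bash
python3 -m pendant '[{"claw":0,"linear":[0.7,0,0],"twist":0},{"claw":0,"linear":[0.7,0,0],"twist":0},{"claw":0,"linear":[0.7,0,0],"twist":0},{"claw":0,"linear":[0.7,0,0],"twist":0},{"claw":0,"linear":[0.7,0,0],"twist":0},{"claw":0,"linear":[0.7,0,0],"twist":0},{"claw":0,"linear":[0.5,0,0],"twist":0},{"claw":0,"linear":[0.5,0,0],"twist":0},{"claw":0,"linear":[0.5,0,0],"twist":0},{"claw":0,"linear":[0.5,0,0],"twist":0}]'
```

```text
clock: 21.45
tool_pos: [0.5972, 0.0722, 0.136]
orientation: [96.5, 90.0, -159.9]
force: [0.2, 0.4, 0.1]
opening: 0.0004
```

```bash
cat > pinz.py <<'E'
from h import *
im,d=snapshot('side')
b=hsvmask(im,(105,100,30),(130,255,255)); b[:,:290]=0;b[:,330:]=0;b[:215]=0;b[275:]=0
r=hsvmask(im,(0,150,60),(6,255,255))|hsvmask(im,(174,150,60),(180,255,255)); r[:,:290]=0;r[:,330:]=0;r[:215]=0;r[275:]=0
ub=np.argwhere(b)[:,::-1]; ur=np.argwhere(r)[:,::-1]; print('blue',len(ub),ub.mean(0),ub[:,1].min(),ub[:,1].max(),'red',len(ur),ur.mean(0) if len(ur) else '')
for tip in (.0525,.042,.03,.02,.0075): print(tip,proj('side',[[.5974,.0722,tip+.067],[.5974,.0722,tip+.055],[.5974,.0722,tip+.083]])[:,1].round(1))
c=proj('side',[.5974,.0722,.09])[0].astype(int)-[40,40]
import sys; save(sys.argv[1],cv2.resize(im[c[1]:c[1]+80,c[0]:c[0]+80],None,fx=7,fy=7,interpolation=cv2.INTER_CUBIC))
E
python3 pinz.py p1.png
```

```text
blue 88 [310.53409091 244.27272727] 238 250 red 5 [310.6 238.4]
0.0525 [242.2 246.3 236.6]
0.042 [245.8 249.9 240.2]
0.03 [249.9 254.  244.4]
0.02 [253.3 257.3 247.9]
0.0075 [257.5 261.5 252.1]
```

```bash
python3 -m pendant '[{"claw":0,"linear":[0.8,0,0],"twist":0},{"claw":0,"linear":[0.8,0,0],"twist":0},{"claw":0,"linear":[0.8,0,0],"twist":0},{"claw":0,"linear":[0.8,0,0],"twist":0},{"claw":0,"linear":[0.8,0,0],"twist":0},{"claw":0,"linear":[0.8,0,0],"twist":0},{"claw":0,"linear":[0.8,0,0],"twist":0},{"claw":0,"linear":[0.8,0,0],"twist":0},{"claw":0,"linear":[0,0,0],"twist":0},{"claw":0,"linear":[0,0,0],"twist":0}]'; python3 pinz.py p2.png
```

```text
clock: 22.33
tool_pos: [0.5972, 0.0722, 0.1296]
orientation: [89.9, 90.0, -166.5]
force: [-0.3, 0.2, 0.2]
opening: 0.0007
blue 87 [310.51724138 246.52873563] 240 252 red 3 [311. 241.]
0.0525 [242.2 246.3 236.6]
0.042 [245.8 249.9 240.2]
0.03 [249.9 254.  244.4]
0.02 [253.3 257.3 247.9]
0.0075 [257.5 261.5 252.1]
```

View pics/p2.png

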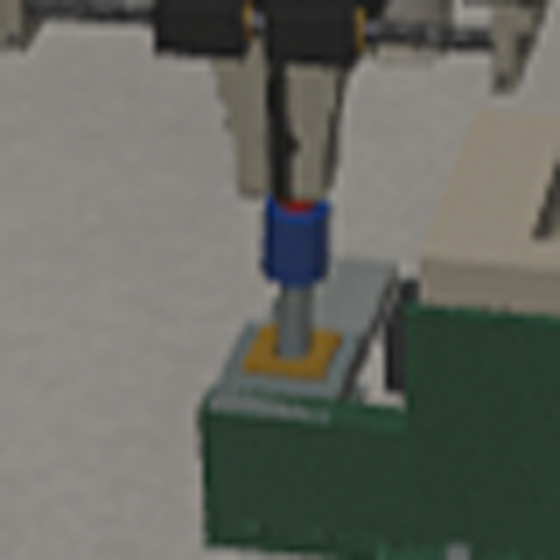

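Button covered by the fingers, the pin's head lower (crop (297,243)) and the shank sinking; slight lean, low force. Continue.

```bash
python3 -m pendant '[{"claw":0,"linear":[0.8,0,0],"twist":0},{"claw":0,"linear":[0.8,0,0],"twist":0},{"claw":0,"linear":[0.8,0,0],"twist":0},{"claw":0,"linear":[0.8,0,0],"twist":0},{"claw":0,"linear":[0.8,0,0],"twist":0},{"claw":0,"linear":[0.8,0,0],"twist":0},{"claw":0,"linear":[0.8,0,0],"twist":0},{"claw":0,"linear":[0.8,0,0],"twist":0},{"claw":0,"linear":[0,0,0],"twist":0},{"claw":0,"linear":[0,0,0],"twist":0}]'; python3 pinz.py p3.png|head -1
```

```text
clock: 23.22
tool_pos: [0.5971, 0.0722, 0.1232]
orientation: [97.5, 90.0, -158.9]
force: [0.7, 0.3, 0.8]
opening: 0.0008
blue 89 [309.01123596 248.7752809 ] 243 254 red 4 [308.5 243. ]
```

```bash
python3 -m pendant '[{"claw":0,"linear":[0.8,0,0],"twist":0},{"claw":0,"linear":[0.8,0,0],"twist":0},{"claw":0,"linear":[0.8,0,0],"twist":0},{"claw":0,"linear":[0.8,0,0],"twist":0},{"claw":0,"linear":[0.8,0,0],"twist":0},{"claw":0,"linear":[0.8,0,0],"twist":0},{"claw":0,"linear":[0.8,0,0],"twist":0},{"claw":0,"linear":[0.8,0,0],"twist":0},{"claw":0,"linear":[0,0,0],"twist":0},{"claw":0,"linear":[0,0,0],"twist":0}]'; python3 pinz.py p4.png|head -1
python3 -m pendant '[{"claw":0,"linear":[0.8,0,0],"twist":0},{"claw":0,"linear":[0.8,0,0],"twist":0},{"claw":0,"linear":[0.8,0,0],"twist":0},{"claw":0,"linear":[0.8,0,0],"twist":0},{"claw":0,"linear":[0,0,0],"twist":0},{"claw":0,"linear":[0,0,0],"twist":0},{"claw":0,"linear":[0,0,0],"twist":0},{"claw":0,"linear":[0,0,0],"twist":0},{"claw":0,"linear":[0,0,0],"twist":0},{"claw":0,"linear":[0,0,0],"twist":0}]'; python3 pinz.py p5.png|head -1
```

```text
clock: 24.1
tool_pos: [0.5972, 0.0722, 0.1169]
orientation: [87.7, 90.0, -168.7]
force: [-0.7, 0.3, 0.1]
opening: 0.0003
blue 88 [308.96590909 250.92045455] 245 256 red 5 [308.6 245.2]
clock: 24.98
tool_pos: [0.5973, 0.0722, 0.1138]
orientation: [-84.4, 90.0, 19.2]
force: [-0.5, 0.6, 1.1]
opening: 0.0007
blue 92 [309.13043478 251.84782609] 246 257 red 5 [308.6 246.2]
```

```bash
python3 -m pendant '[{"claw":0,"linear":[0.8,0,0],"twist":0},{"claw":0,"linear":[0.8,0,0],"twist":0},{"claw":0,"linear":[0.8,0,0],"twist":0},{"claw":0,"linear":[0.8,0,0],"twist":0},{"claw":0,"linear":[0.8,0,0],"twist":0},{"claw":0,"linear":[0.8,0,0],"twist":0},{"claw":0,"linear":[0.8,0,0],"twist":0},{"claw":0,"linear":[0.8,0,0],"twist":0},{"claw":0,"linear":[0,0,0],"twist":0},{"claw":0,"linear":[0,0,0],"twist":0}]'; python3 pinz.py p6.png|head -1
python3 -m pendant '[{"claw":0,"linear":[0.7,0,0],"twist":0},{"claw":0,"linear":[0.7,0,0],"twist":0},{"claw":0,"linear":[0.7,0,0],"twist":0},{"claw":0,"linear":[0.7,0,0],"twist":0},{"claw":0,"linear":[0.7,0,0],"twist":0},{"claw":0,"linear":[0.7,0,0],"twist":0},{"claw":0,"linear":[0,0,0],"twist":0},{"claw":0,"linear":[0,0,0],"twist":0},{"claw":0,"linear":[0,0,0],"twist":0},{"claw":0,"linear":[0,0,0],"twist":0}]'; python3 pinz.py p7.png|head -1
```

```text
clock: 25.87
tool_pos: [0.5973, 0.0723, 0.1073]
orientation: [-68.8, 90.0, 34.8]
force: [0.9, -0.9, 0.7]
opening: 0.0005
blue 89 [309.15730337 254.08988764] 248 260 red 6 [308.5        248.33333333]
clock: 26.75
tool_pos: [0.5973, 0.0723, 0.1032]
orientation: [-65.1, 90.0, 38.5]
force: [-0.7, -0.9, 0.6]
opening: 0.0002
blue 83 [309.77108434 257.26506024] 251 262 red 13 [309.69230769 250.92307692]
```

Blue head is at row 257.3, i.e. the pin has dropped home ahead of the fingers, so I press the button down onto the head now.

```bash
python3 -m pendant '[{"claw":0,"linear":[1,0,0],"twist":0},{"claw":0,"linear":[1,0,0],"twist":0},{"claw":0,"linear":[1,0,0],"twist":0},{"claw":0,"linear":[1,0,0],"twist":0},{"claw":0,"linear":[1,0,0],"twist":0},{"claw":0,"linear":[1,0,0],"twist":0},{"claw":0,"linear":[0.5,0,0],"twist":0},{"claw":0,"linear":[0.5,0,0],"twist":0},{"claw":0,"linear":[0,0,0],"twist":0},{"claw":0,"linear":[0,0,0],"twist":0}]'
python3 -m pendant '[{"claw":0,"linear":[0.5,0,0],"twist":0},{"claw":0,"linear":[0.5,0,0],"twist":0},{"claw":0,"linear":[0.5,0,0],"twist":0},{"claw":0,"linear":[0.5,0,0],"twist":0},{"claw":0,"linear":[0,0,0],"twist":0},{"claw":0,"linear":[0,0,0],"twist":0},{"claw":0,"linear":[0,0,0],"twist":0},{"claw":0,"linear":[0,0,0],"twist":0},{"claw":0,"linear":[0,0,0],"twist":0},{"claw":0,"linear":[0,0,0],"twist":0}]'
```

```text
clock: 27.63
tool_pos: [0.5973, 0.0722, 0.0964]
orientation: [-91.2, 90.0, 12.4]
force: [-1.8, 0.1, 3.9]
opening: 0.0005
clock: 28.47
tool_pos: [0.5974, 0.0722, 0.0944]
orientation: [-101.2, 90.0, 2.5]
force: [-1.1, -0.8, 5.2]
opening: 0.0005
```

```bash
python3 -m pendant '[{"claw":0,"linear":[0.4,0,0],"twist":0},{"claw":0,"linear":[0.4,0,0],"twist":0},{"claw":0,"linear":[0.2,0,0],"twist":0},{"claw":0,"linear":[0.2,0,0],"twist":0},{"claw":0,"linear":[0.2,0,0],"twist":0},{"claw":0,"linear":[0,0,0],"twist":0},{"claw":0,"linear":[0,0,0],"twist":0},{"claw":0,"linear":[0,0,0],"twist":0},{"claw":0,"linear":[0,0,0],"twist":0},{"claw":0,"linear":[0,0,0],"twist":0}]'; python3 pinz.py p8.png|head -1
```

```text
clock: 29.3
tool_pos: [0.5977, 0.0722, 0.094]
orientation: [-104.1, 89.9, -0.5]
force: [-3.7, -1.5, 12.6]
opening: 0.0008
blue 78 [309.61538462 257.70512821] 253 263 red 0
```

12.6 N with the button fully in (red hidden) and the head home. Let go and check.

```bash
python3 -m pendant '[{"claw":0,"linear":[-1,0,0],"twist":0},{"claw":0,"linear":[-2,0,0],"twist":0},{"claw":0,"linear":[-3,0,0],"twist":0},{"claw":0,"linear":[-6,0,0],"twist":0},{"claw":0,"linear":[-15,0,0],"twist":0},{"claw":0,"linear":[-25,0,0],"twist":0},{"claw":0,"linear":[-30,0,0],"twist":0},{"claw":0,"linear":[-30,0,0],"twist":0},{"claw":0,"linear":[0,0,0],"twist":0},{"claw":0,"linear":[0,0,0],"twist":0}]'; python3 pinz.py end.png
python3 - <<'E'
from h import *
im,d=snapshot('top'); W=cloud('top',d);X,Y,Z=np.moveaxis(W,-1,0)
for n,p in(('vw',(.712,-.268)),('vb',(.702,.267)),('jug',(.5,-.351))):
    d0=np.load('top0.npy')
    for D in(d0,d):
        A=cloud('top',D); m=(D>0)&(np.hypot(A[...,0]-p[0],A[...,1]-p[1])<.08)&(A[...,2]>.1); print(n,A[m].mean(0).round(3),m.sum())
E
```

```text
clock: 30.18
tool_pos: [0.5982, 0.0727, 0.2068]
orientation: [-77.7, 89.8, 25.9]
force: [-1.0, -0.5, 0.0]
opening: 0.0004
blue 82 [309.7195122  257.25609756] 251 262 red 16 [309.5 250.5]
0.0525 [242.2 246.3 236.6]
0.042 [245.8 249.9 240.2]
0.03 [249.9 254.  244.4]
0.02 [253.3 257.3 247.9]
0.0075 [257.5 261.5 252.1]
vw [ 0.714 -0.274  0.117] 394
vw [ 0.713 -0.273  0.117] 381
vb [0.703 0.27  0.118] 370
vb [0.703 0.271 0.118] 375
jug [ 0.503 -0.357  0.176] 1934
jug [ 0.503 -0.357  0.176] 1927
```

View pics/end.png

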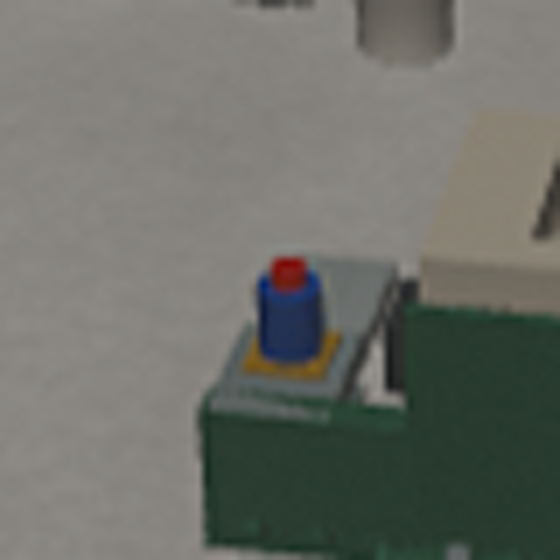

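The blue head sits on the bush at crop (290,330), upright, with the red button fully out at (290,273). Vases and jug have not moved, so I'm handing in.

```bash
python3 -c "
from plant import *
print(close_job())"
```

```text
the job is handed in; nothing more can be done
None
```

I closed the mould, put the blue pin through the clevis with its button pressed, and let go so the button sprang out; the job was handed in at about 30 s. The hand-in gave no verdict.

- **Mould:** I pushed it shut until it stopped, at about 16–17 N. The top view then showed both halves as one block 110 mm long, so closed. I did not measure the gap again at the end.
- **Pin start:** The pin stood on its balls in the bush, which I worked out to be about 2.5 mm proud.
- **Press home:** The pin slid in with hardly any force and dropped the last few millimetres ahead of the fingers. I then pressed the button fully in, with the head on the bush, at a measured 12.6 N, and released.
- **Last picture:** The blue head sits upright on the bush with the red button out. The pin tip is about 52 mm below the lug top, from the finger height at 12.6 N. The vases and jug were within 1 mm of where they started.

One thing disagreed: when the mould stopped, the fingertips were about 2.4 mm behind where I expected. I put that down to finger width or calibration. The pin also leaned about 3° for a moment while going in, then straightened.

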